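# Rack the culture bottles by cap colour

### The arm

A 7-joint arm with a two-finger parallel gripper is mounted at the origin on the work surface. World frame = base frame: x ahead of the robot, y to its left, z up, the work surface at z = 0. Lengths are in m, angles in rad, forces in N, time in s.
With the tool pointing down it reaches from about 0.425 to 0.925 m from the base axis. Payload 6.8 kg.
Tool frame: the origin (TCP) lies on the mounting face of the last link; the fingertips stand 173 mm ahead of it and the grasp point (between the pads) lies 155 mm ahead of it; z points along the fingers, y is the line along which they close (so a half turn about z gives the same grasp; the last joint's range is limited). The gripper opens to 85 mm and grips with 20 to 120 N. Pads are 22 mm wide; open, the fingers measure 114 mm over their backs; the gripper's body (76 mm by 85 mm) begins 54 mm behind the grasp point. The pads swing forward as they close: fully open they stand 13 mm farther back than shut.
Start: joints at [-1.402, 0.477, 0.022, 1.555, -0.011, 1.109, -0.083], TCP at [0.184, 0.649, 0.405] pointing down, gripper open.
Joint ranges: [-2.96, 2.96], [-0.34, 2.1], [-1.41, 1.46], [0.24, 2.44], [-1.37, 4.51], [0.17, 1.92], [-2.96, 2.96]. Speed limits (rad/s): [2.39, 2.39, 3.14, 3.14, 3.14, 3.14, 3.14].

### API

Orientations are given as a rotation vector (axis times angle).
In Python, from bench import r gives the robot as it stands.
- The arm moves only by the tool arm_command, never from a script. Its argument "plan" is a list of rows, each an object of numbers: "claw": the closure, from 0 (fully open) to 1 (shut); "tx", "ty", "tz": the shift along the tool's x, y, z in m; "ax", "ay", "az": the turn, a rotation vector about the tool's x, y, z in degrees. A call has exactly 10 rows; each row shifts and turns the commanded pose from where the row before left it, along the tool's axes as they then stand; what a row does not reach is not made up. A row lasts 1/12 s, in which the tool goes at most 41.7 mm and 7.16 degrees, less where a joint would pass 70% of its speed; a pose out of reach is approached as far as the arm can. A call is refused whole if a number of a shift passes 0.0417 or a number of a turn 7.16, either way. A call with a gripper value outside its range is refused whole. The fingers move at their own pace and stop on an object; "squeeze" is the grip in N (left out, the last holds). Time passes only in rows, so rows that do not move let the fingers close, or fill a call up. It gives the time, the measured TCP pose, the force, the opening and the grip force at its end, in the units of the state.
- r.get_obs(): the state, without advancing time (a new reading comes with each control period).
- r.grab_frame(name): name is "scene" or "top" or "wrist"; returns the picture (480x640x3 uint8, red, green, blue); there is no depth.
- r.camera_model(name): a dict with "fx", "fy", "cx", "cy" (pixels), "k1" (the pictures are not rectified: a ray, as slopes to the right and down, at radius r is drawn at 1 + k1 r^2 times it, then the intrinsics apply), "position" and "orientation" of the camera in the world; the wrist camera has in their place "tool_from_camera" (4x4, takes a point from camera to tool coordinates, whose origin is the TCP and whose axes are the flange's). Camera axes: x right, y up, looking along -z (the intrinsics and any distortion apply to the point x, -y, -z); pixel columns grow to the right and rows downward; lengths in m; the calibration is good to about 2 mm. A picture is of the moment at which its call begins: read the wrist's pose just before it. camera_model takes no time and is no camera call.
- r.hand_in(): hands the job in; it is judged then, once.
Trained networks look in the newest picture that a camera, given by its name, has taken for a name from the list of things; names that differ only in an ending like _2 or _b are one class to them, and where a whole thing is asked for, a point or a joint stands for the part that bears it (a point fixed in the world has none). Each returns a list of dicts, best first, with "confidence" (0 to 1); they miss things now and then, are a little off and sometimes report something else, mostly with a low value. They report only what shows in the picture. A call takes as long as a camera call. They do not tell look-alikes from the thing itself.
- r.boxes_of(target, camera): "location" ([x, y, z] in m, in the coordinates of the camera as it stood for that picture, good to about 4 mm: the middle of the surface that is visible of it).
- r.tip_of(target, camera): "location" ([x, y, z] in m, in the coordinates of the camera as it stood for that picture, good to about 4 mm: a listed point, or the origin of a listed thing).
The state is a dict: "clock": time; "joints": joint angles; "qvel": joint speeds; "tau": joint torques, N m; "tcp_pos": TCP position; "orientation": TCP orientation; "contact_force": force on the tool from outside, world axes, zero at the start; "moment": the same for the moment, N m; "grip_width": finger opening in m; "gripper_force": force on a finger pad.
Only numpy, scipy, OpenCV 4.12 (cv2) and the standard library are available. Lean on these libraries where they do the work, as an engineer would, in place of code of your own. Each camera call takes 0.05 s, during which the arm holds its last target. There are 200 camera calls.

### The job

Sort the four loose culture bottles on the worktop: stand each one upright in a free place of the rack that has the same colour as its cap. Keep the bottles upright, set them down rather than dropping them, and leave the two bottles that are already racked standing in their places.

Things in the scene. Friction and masses are not known exactly. Their poses are not given: they have to be found in the camera images.
- bottle_blue_mid (a point): Loose blue-capped culture bottle, to be sorted, standing on the worktop: round glass body 34 mm in diameter, 58 mm high, amber broth, white label with a blue stripe, sloping shoulder, screw cap 28 mm in diameter; 92 mm tall in all, about 85 g. Point: on its axis half-way up, 46 mm above its underside; z is its axis, up. Grip the body from any side.
- bottle_red_mid (a point): Loose red-capped culture bottle, to be sorted, standing on the worktop: round glass body 34 mm in diameter, 58 mm high, amber broth, white label with a red stripe, sloping shoulder, screw cap 28 mm in diameter; 92 mm tall in all, about 85 g. Point: on its axis half-way up, 46 mm above its underside; z is its axis, up. Grip the body from any side.
- bottle_yellow_mid (a point): Loose yellow-capped culture bottle, to be sorted, standing on the worktop: round glass body 34 mm in diameter, 58 mm high, amber broth, white label with a yellow stripe, sloping shoulder, screw cap 28 mm in diameter; 92 mm tall in all, about 85 g. Point: on its axis half-way up, 46 mm above its underside; z is its axis, up. Grip the body from any side.
- bottle_green_mid (a point): Loose green-capped culture bottle, to be sorted, standing on the worktop: round glass body 34 mm in diameter, 58 mm high, amber broth, white label with a green stripe, sloping shoulder, screw cap 28 mm in diameter; 92 mm tall in all, about 85 g. Point: on its axis half-way up, 46 mm above its underside; z is its axis, up. Grip the body from any side.
- rack_blue: Low blue plastic rack, fixed: two square open-topped places side by side. Outside 62 (x) by 120 (y) by 18 mm high, walls 4 mm. Each place is 54 mm square inside, its flat floor 4 mm above the worktop, its centre 29 mm to the rack's +y or -y side. The place on its +y side holds a blue-capped bottle; the other is free. Origin: middle of the underside; z up; turned up to 12 degrees.
- rack_red: Low red plastic rack, fixed: two square open-topped places side by side. Outside 62 (x) by 120 (y) by 18 mm high, walls 4 mm. Each place is 54 mm square inside, its flat floor 4 mm above the worktop, its centre 29 mm to the rack's +y or -y side. The place on its -y side holds a red-capped bottle; the other is free. Origin: middle of the underside; z up; turned up to 12 degrees.
- rack_yellow: Low yellow plastic rack, fixed: two square open-topped places side by side. Outside 62 (x) by 120 (y) by 18 mm high, walls 4 mm. Each place is 54 mm square inside, its flat floor 4 mm above the worktop, its centre 29 mm to the rack's +y or -y side. Both places are free; either will do. Origin: middle of the underside; z up; turned up to 12 degrees.
- rack_green: Low green plastic rack, fixed: two square open-topped places side by side. Outside 62 (x) by 120 (y) by 18 mm high, walls 4 mm. Each place is 54 mm square inside, its flat floor 4 mm above the worktop, its centre 29 mm to the rack's +y or -y side. Both places are free; either will do. Origin: middle of the underside; z up; turned up to 12 degrees.
- racked_blue_mid (a point): Bottle of the same make and size with a blue cap, already standing loose in the blue rack; not to be moved. Point: on its axis half-way up, 46 mm above its underside; z up.
- racked_red_mid (a point): Bottle of the same make and size with a red cap, already standing loose in the red rack; not to be moved. Point: on its axis half-way up, 46 mm above its underside; z up.
Things that resemble listed ones, but are neither listed nor needed, are in the scene too. Leave any purple look-alike of the part that bears bottle_yellow_mid alone. Leave any purple look-alike of the part that bears racked_red_mid alone.

How it is judged:
At the end, for the whole second after the job is handed in: Each loose bottle stands at rest on the floor of a place in the rack of its cap's colour (mid-point 44 to 56 mm above the rack's underside), upright to 7 degrees; the two bottles racked at the start are upright to 7 degrees, within 25 mm of where they stood (x of bottle_blue_mid in the frame of rack_blue between -0.02 and 0.02 m and y of bottle_blue_mid in the frame of rack_blue between -0.05 and 0.05 m and z of bottle_blue_mid in the frame of rack_blue between 0.044 and 0.056 m and angle between each of bottle_blue_mid, bottle_red_mid, bottle_yellow_mid, bottle_green_mid, racked_blue_mid, racked_red_mid's own z axis and vertical below 0.12 rad and linear speed of each of bottle_blue, bottle_red, bottle_yellow, bottle_green below 0.03 m/s and x of bottle_red_mid in the frame of rack_red between -0.02 and 0.02 m and y of bottle_red_mid in the frame of rack_red between -0.05 and 0.05 m and z of bottle_red_mid in the frame of rack_red between 0.044 and 0.056 m and x of bottle_yellow_mid in the frame of rack_yellow between -0.02 and 0.02 m and y of bottle_yellow_mid in the frame of rack_yellow between -0.05 and 0.05 m and z of bottle_yellow_mid in the frame of rack_yellow between 0.044 and 0.056 m and x of bottle_green_mid in the frame of rack_green between -0.02 and 0.02 m and y of bottle_green_mid in the frame of rack_green between -0.05 and 0.05 m and z of bottle_green_mid in the frame of rack_green between 0.044 and 0.056 m and distance of each of racked_blue_mid, racked_red_mid from where it was at the start of the episode below 0.025 m); the robot touches nothing.
It fails at once if the blue bottle already in its rack is tipped or taken out (angle between racked_blue_mid's own z axis and vertical above 0.35 rad or distance of racked_blue_mid from where it was at the start of the episode above 0.035 m).
It fails at once if the red bottle already in its rack is tipped or taken out (angle between racked_red_mid's own z axis and vertical above 0.35 rad or distance of racked_red_mid from where it was at the start of the episode above 0.035 m).
It fails at once if a bottle being sorted is tipped over (more than 35 degrees) (angle between any of bottle_blue_mid, bottle_red_mid, bottle_yellow_mid, bottle_green_mid's own z axis and vertical above 0.61 rad).
It fails at once if a bottle is dropped (falls free of the fingers at more than 0.8 m/s, that is from about 3 cm or more) ((linear speed of bottle_blue above 0.8 m/s and contact force between bottle_blue and the fingers below 0.1 N) or (linear speed of bottle_red above 0.8 m/s and contact force between bottle_red and the fingers below 0.1 N) or (linear speed of bottle_yellow above 0.8 m/s and contact force between bottle_yellow and the fingers below 0.1 N) or (linear speed of bottle_green above 0.8 m/s and contact force between bottle_green and the fingers below 0.1 N)).
It also fails if it takes over 106 s, if anything falls off the work surface, if the arm or the gripper's body presses on something with over 40 N, if the wrist force passes 120 N, or if a joint passes its speed limit or range.

## Working session

There is one attempt and no reset: what is moved stays moved. The work goes in short steps, Python scripts to look and compute and a tool call to move; the robot and the scene stay as the last step left them, time stands still between calls to the robot, and variables do not carry over. Pictures are saved under pics/ and viewed, at most 14 in all, crops included, and the job is handed in when it is done.

Besides the shell and the picture viewer there is one more tool, called after ">>>" as name(argument=value, ...), one argument or row to a line, values as JSON. arm_command: Moves the arm, as the interface text tells. Its arguments: {"type":"object","properties":{"plan":{"type":"array","items":{"type":"object","properties":{"claw":{"type":"number"},"tx":{"type":"number"},"ty":{"type":"number"},"tz":{"type":"number"},"ax":{"type":"number"},"ay":{"type":"number"},"az":{"type":"number"}}}},"squeeze":{"type":"number"}},"required":["plan"]}

```bash
ls; mkdir -p pics
cat > h.py <<'E'
import numpy as np, cv2
from bench import r
from scipy.spatial.transform import Rotation as R
def rot(o):
    o=np.array(o,float)
    if o.shape==(3,3): return o
    return (R.from_rotvec(o) if o.size==3 else R.from_quat(o)).as_matrix()
def cam(n):
    m=r.camera_model(n)
    if 'tool_from_camera' in m:
        s=r.get_obs(); T=np.eye(4); T[:3,:3]=rot(s['orientation']); T[:3,3]=s['tcp_pos']
        return m,T@np.array(m['tool_from_camera'])
    T=np.eye(4); T[:3,:3]=rot(m['orientation']); T[:3,3]=m['position']; return m,T
def snap(n,f): 
    m,T=cam(n); im=r.grab_frame(n); cv2.imwrite(f,im[:,:,::-1]); return im,m,T
def W(T,p): return (T@np.r_[p,1])[:3]
def ray(m,T,u,v,z):
    d=np.array([(u-m['cx'])/m['fx'],(v-m['cy'])/m['fy']]); s=d.copy()
    for _ in range(20): s=d/(1+m['k1']*(s@s))
    w=T[:3,:3]@np.array([s[0],-s[1],-1]); o=T[:3,3]; return o+w*(z-o[2])/w[2]
def proj(m,T,p):
    c=np.linalg.inv(T)@np.r_[p,1]; s=np.array([c[0],-c[1]])/-c[2]; s=s*(1+m['k1']*(s@s))
    return s*[m['fx'],m['fy']]+[m['cx'],m['cy']]
E
python3 - <<'E'
from h import *
print(r.camera_model('top'),r.camera_model('scene'),r.camera_model('wrist'))
print(r.get_obs())
for c in ['top','scene']:
    im,m,T=snap(c,f'pics/{c}0.png')
    for n in ['bottle_blue_mid','bottle_red_mid','bottle_yellow_mid','bottle_green_mid','rack_blue','rack_red','rack_yellow','rack_green','racked_blue_mid','racked_red_mid']:
        print(c,n,[(W(T,d['location']).round(3).tolist(),round(d['confidence'],2)) for d in r.tip_of(n,c)])
E
```

```text
pics
{'fx': 448.42446783993597, 'fy': 448.42446783993597, 'cx': 323.03101347654973, 'cy': 242.79824359103495, 'k1': -0.019963934174571228, 'position': array([0.40778659, 0.0098046 , 1.17837322]), 'orientation': array([ 0.04237393, -0.06107715, -1.55046493])} {'fx': 434.5140220409436, 'fy': 434.5140220409436, 'cx': 319.3190775541715, 'cy': 241.43282657845288, 'k1': -0.08217462318064726, 'position': array([ 1.09554091, -0.22328987,  0.63589661]), 'orientation': array([0.72537407, 0.50938552, 1.18452689])} {'fx': 351.06477475634466, 'fy': 351.06477475634466, 'cx': 315.9894583686443, 'cy': 240.69720220376948, 'k1': 0.0066182420970385, 'tool_from_camera': array([[ 1.75716762e-04,  9.50311013e-01,  3.11302021e-01,
         8.00095472e-02],
       [ 9.99999723e-01, -3.92112782e-04,  6.32544499e-04,
        -1.09422920e-03],
       [ 7.23179505e-04,  3.11301823e-01, -9.50310818e-01,
         3.08421054e-02],
       [ 0.00000000e+00,  0.00000000e+00,  0.00000000e+00,
         1.00000000e+00]])}
{'clock': 0.0, 'joints': array([-1.40207812,  0.47781389,  0.02234759,  1.55643271, -0.01152615,
  
[... 1110 characters left out ...]
.336, 0.045], 0.82), ([0.495, -0.309, 0.043], 0.48)]
scene bottle_blue_mid [([0.493, 0.091, 0.045], 0.68)]
scene bottle_red_mid [([0.662, 0.147, 0.047], 0.68)]
scene bottle_yellow_mid [([0.382, 0.278, 0.045], 0.94), ([0.344, 0.207, 0.044], 0.65), ([0.526, 0.404, -0.002], 0.27)]
scene bottle_green_mid [([0.517, -0.396, 0.046], 0.96)]
scene rack_blue [([0.523, 0.407, -0.0], 0.64)]
scene rack_red [([0.397, -0.302, 0.002], 0.83), ([0.52, -0.398, 0.046], 0.6)]
scene rack_yellow [([0.457, -0.087, -0.003], 0.88)]
scene rack_green [([0.627, -0.131, 0.003], 0.79)]
scene racked_blue_mid [([0.524, 0.428, 0.053], 0.97)]
scene racked_red_mid [([0.395, -0.334, 0.048], 0.9), ([0.498, -0.306, 0.047], 0.67)]
```

View pics/top0.png

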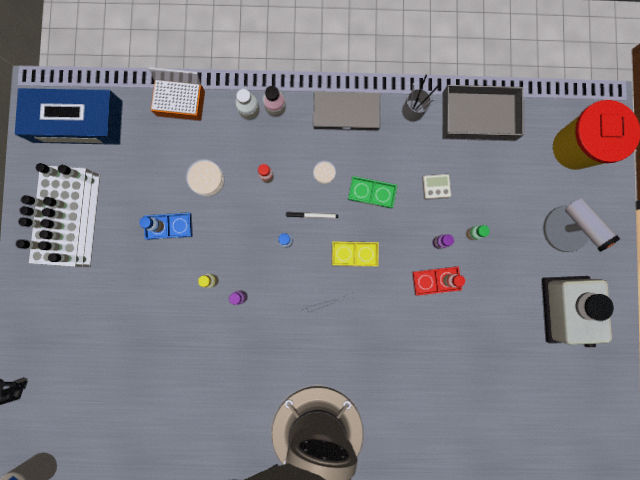

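View pics/scene0.png

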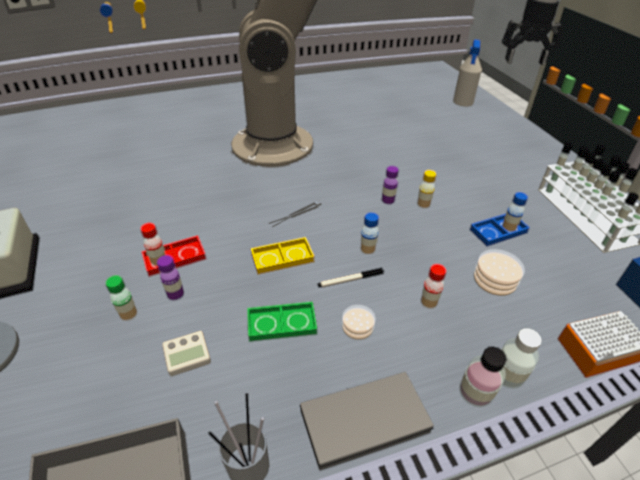

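Top: cap pixels are blue (285,240), red (265,172), yellow (207,281) and green (480,232). The purple look-alikes are at (237,298) and (445,241). The free rack places are blue on the right, red on the left, and both in yellow and green. Next I'll refine the positions by colour segmentation.

```bash
cat >> h.py <<'E'
NOM=dict(blue=[.490,.095],red=[.66,.146],yellow=[.381,.281],green=[.515,-.396])
RK=dict(blue=[.522,.404],red=[.396,-.301],yellow=[.460,-.086],green=[.623,-.132])
HUE=dict(blue=(95,125),red=(172,188),yellow=(22,35),green=(50,85))
def mask(im,c):
    h=cv2.cvtColor(im,cv2.COLOR_RGB2HSV).astype(int); lo,hi=HUE[c]; H=h[...,0]
    H=np.where((hi>180)&(H<20),H+180,H)
    return ((H>=lo)&(H<=hi)&(h[...,1]>140)&(h[...,2]>50)).astype(np.uint8)
E
python3 - <<'E'
from h import *
im=cv2.imread('pics/top0.png')[:,:,::-1].copy(); m,T=cam('top')
for c in NOM:
    M=mask(im,c)
    uv=proj(m,T,np.r_[NOM[c],.085]); n,l,st,ce=cv2.connectedComponentsWithStats(M)
    k=min([i for i in range(1,n) if st[i][4]>15],key=lambda i:np.hypot(*(ce[i]-uv)))
    print(c,'cap',ce[k].round(1),st[k][4],ray(m,T,*ce[k],.086).round(4))
    uv=proj(m,T,np.r_[RK[c],.01])
    k=min([i for i in range(1,n) if st[i][4]>300],key=lambda i:np.hypot(*(ce[i]-uv)))
    v,u=np.nonzero(l==k)
    P=np.array([ray(m,T,a,b,.014)[:2] for a,b in zip(u,v)],np.float32)
    (cx,cy),(w,h),a=cv2.minAreaRect(P*1000); print('  rack',round(cx),round(cy),round(w),round(h),round(a,1),st[k][4])
E
```

```text
blue cap [283.8 238.8] 96 [0.4881 0.0935 0.086 ]
  rack 521 409 62 134 5.4 747
red cap [263.3 169.7] 107 [0.6577 0.1481 0.086 ]
  rack 393 -307 62 132 7.6 926
yellow cap [204.  280.9] 110 [0.3819 0.2842 0.086 ]
  rack 459 -86 60 117 1.1 935
green cap [482.6 230.8] 107 [ 0.5177 -0.3951  0.086 ]
  rack 621 -130 118 62 80.4 640
```

>>> arm_command(
  plan=[
    {"az": 7.1, "tx": -0.03},
    {"az": 7.1, "tx": -0.03},
    {"az": 7.1, "tx": -0.03},
    {"az": 7.1},
    {"az": 7.1},
    {"az": 7.1},
    {"az": 7.1},
    {"az": 7.1},
    {"az": 7.1},
    {"az": 7.1},
  ],
  squeeze=40,
)

```text
invalid input at $.plan[0]: expected keys claw, tx, ty, tz, ax, ay, az
```

>>> arm_command(
  plan=[
    {"claw": 0, "tx": 0, "ty": 0, "tz": 0, "ax": 0, "ay": 0, "az": 7.15},
    {"claw": 0, "tx": 0, "ty": 0, "tz": 0, "ax": 0, "ay": 0, "az": 7.15},
    {"claw": 0, "tx": 0, "ty": 0, "tz": 0, "ax": 0, "ay": 0, "az": 7.15},
    {"claw": 0, "tx": 0, "ty": 0, "tz": 0, "ax": 0, "ay": 0, "az": 7.15},
    {"claw": 0, "tx": 0, "ty": 0, "tz": 0, "ax": 0, "ay": 0, "az": 7.15},
    {"claw": 0, "tx": 0, "ty": 0, "tz": 0, "ax": 0, "ay": 0, "az": 7.15},
    {"claw": 0, "tx": 0, "ty": 0, "tz": 0, "ax": 0, "ay": 0, "az": 7.15},
    {"claw": 0, "tx": 0, "ty": 0, "tz": 0, "ax": 0, "ay": 0, "az": 7.15},
    {"claw": 0, "tx": 0, "ty": 0, "tz": 0, "ax": 0, "ay": 0, "az": 7.15},
    {"claw": 0, "tx": 0, "ty": 0, "tz": 0, "ax": 0, "ay": 0, "az": 7.15},
  ],
  squeeze=40,
)

```text
clock: 1.93
tcp_pos: [0.1844, 0.6493, 0.4047]
orientation: [-2.176, -2.265, -0.0]
contact_force: [-0.6, -0.6, 0.1]
grip_width: 0.0851
gripper_force: 0.0
```

>>> arm_command(
  plan=[
    {"claw": 0, "tx": -0.035, "ty": 0.0187, "tz": 0.0, "ax": 0, "ay": 0, "az": 2.3},
    {"claw": 0, "tx": -0.035, "ty": 0.0187, "tz": 0, "ax": 0, "ay": 0, "az": 0},
    {"claw": 0, "tx": -0.035, "ty": 0.0187, "tz": 0, "ax": 0, "ay": 0, "az": 0},
    {"claw": 0, "tx": -0.035, "ty": 0.0187, "tz": 0, "ax": 0, "ay": 0, "az": 0},
    {"claw": 0, "tx": -0.035, "ty": 0.0187, "tz": 0, "ax": 0, "ay": 0, "az": 0},
    {"claw": 0, "tx": -0.035, "ty": 0.0187, "tz": 0, "ax": 0, "ay": 0, "az": 0},
    {"claw": 0, "tx": -0.035, "ty": 0.0187, "tz": 0, "ax": 0, "ay": 0, "az": 0},
    {"claw": 0, "tx": -0.035, "ty": 0.0187, "tz": 0, "ax": 0, "ay": 0, "az": 0},
    {"claw": 0, "tx": -0.035, "ty": 0.0187, "tz": 0, "ax": 0, "ay": 0, "az": 0},
    {"claw": 0, "tx": -0.035, "ty": 0.0187, "tz": 0, "ax": 0, "ay": 0, "az": 0},
  ],
)

```text
clock: 2.77
tcp_pos: [0.3755, 0.2994, 0.405]
orientation: [-2.214, -2.228, -0.001]
contact_force: [0.4, 0.9, 0.1]
grip_width: 0.0854
gripper_force: 0.0
```

>>> arm_command(
  plan=[
    {"claw": 0, "tx": -0.017, "ty": 0.006, "tz": 0.02, "ax": 0, "ay": 0, "az": 0},
    {"claw": 0, "tx": 0, "ty": 0, "tz": 0.03, "ax": 0, "ay": 0, "az": 0},
    {"claw": 0, "tx": 0, "ty": 0, "tz": 0.03, "ax": 0, "ay": 0, "az": 0},
    {"claw": 0, "tx": 0, "ty": 0, "tz": 0.02, "ax": 0, "ay": 0, "az": 0},
    {"claw": 0, "tx": 0, "ty": 0, "tz": 0, "ax": 0, "ay": 0, "az": 0},
    {"claw": 0, "tx": 0, "ty": 0, "tz": 0, "ax": 0, "ay": 0, "az": 0},
    {"claw": 0, "tx": 0, "ty": 0, "tz": 0, "ax": 0, "ay": 0, "az": 0},
    {"claw": 0, "tx": 0, "ty": 0, "tz": 0, "ax": 0, "ay": 0, "az": 0},
    {"claw": 0, "tx": 0, "ty": 0, "tz": 0, "ax": 0, "ay": 0, "az": 0},
    {"claw": 0, "tx": 0, "ty": 0, "tz": 0, "ax": 0, "ay": 0, "az": 0},
  ],
)

```text
clock: 3.6
tcp_pos: [0.3813, 0.2846, 0.3057]
orientation: [-2.214, -2.228, -0.003]
contact_force: [0.6, 0.4, 0.1]
grip_width: 0.0855
gripper_force: 0.0
```

Run:
```python
from h import *
im,m,T=snap('wrist','pics/w1.png')
print(r.get_obs()['tcp_pos'],[(W(T,d['location']).round(3).tolist(),round(d['confidence'],2)) for d in r.tip_of('bottle_yellow_mid','wrist')])
n,l,st,ce=cv2.connectedComponentsWithStats(mask(im,'yellow'))
for i in range(1,n):
    if st[i][4]>80: print(st[i],ce[i],ray(m,T,*ce[i],.083))
```

```text
[0.38118096 0.28448542 0.30547776] [([0.345, 0.206, 0.048], 0.92)]
[ 295  246   49   53 1999] [318.89344672 272.51075538] [0.38283741 0.28101887 0.083     ]
```

View pics/w1.png

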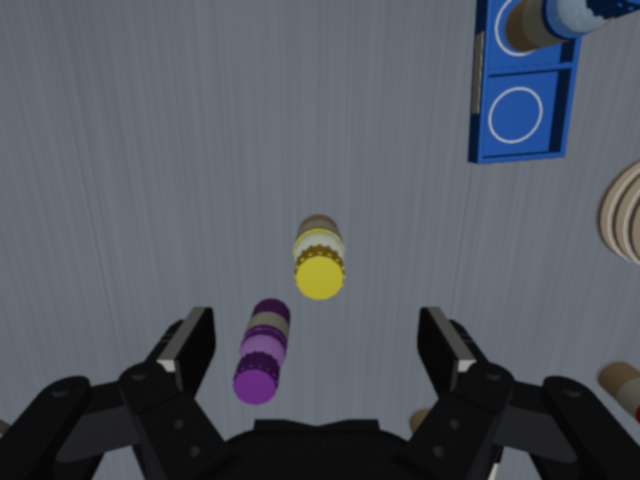

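The yellow cap is at (319,277) and centred between the fingers. The purple one is clear at (256,388).

>>> arm_command(
  plan=[
    {"claw": 0, "tx": -0.0025, "ty": 0.0012, "tz": 0.025, "ax": 0, "ay": 0, "az": 0},
    {"claw": 0, "tx": 0, "ty": 0, "tz": 0.03, "ax": 0, "ay": 0, "az": 0},
    {"claw": 0, "tx": 0, "ty": 0, "tz": 0.03, "ax": 0, "ay": 0, "az": 0},
    {"claw": 0, "tx": 0, "ty": 0, "tz": 0.0175, "ax": 0, "ay": 0, "az": 0},
    {"claw": 0, "tx": 0, "ty": 0, "tz": 0, "ax": 0, "ay": 0, "az": 0},
    {"claw": 1, "tx": 0, "ty": 0, "tz": 0, "ax": 0, "ay": 0, "az": 0},
    {"claw": 1, "tx": 0, "ty": 0, "tz": 0, "ax": 0, "ay": 0, "az": 0},
    {"claw": 1, "tx": 0, "ty": 0, "tz": 0, "ax": 0, "ay": 0, "az": 0},
    {"claw": 1, "tx": 0, "ty": 0, "tz": 0, "ax": 0, "ay": 0, "az": 0},
    {"claw": 1, "tx": 0, "ty": 0, "tz": 0, "ax": 0, "ay": 0, "az": 0},
  ],
  squeeze=30,
)

```text
clock: 4.53
tcp_pos: [0.3827, 0.2822, 0.2035]
orientation: [-2.215, -2.228, -0.004]
contact_force: [-0.5, -0.7, 7.5]
grip_width: 0.0332
gripper_force: 29.1
```

>>> arm_command(
  plan=[
    {"claw": 1, "tx": 0, "ty": 0, "tz": -0.02, "ax": 0, "ay": 0, "az": 0},
    {"claw": 1, "tx": 0, "ty": 0, "tz": -0.035, "ax": 0, "ay": 0, "az": 0},
    {"claw": 1, "tx": 0, "ty": 0, "tz": -0.04, "ax": 0, "ay": 0, "az": 0},
    {"claw": 1, "tx": -0.01, "ty": 0, "tz": -0.025, "ax": 0, "ay": 0, "az": 0},
    {"claw": 1, "tx": -0.025, "ty": 0.006, "tz": 0, "ax": 0, "ay": 0, "az": 0},
    {"claw": 1, "tx": -0.035, "ty": 0.008, "tz": 0, "ax": 0, "ay": 0, "az": 0},
    {"claw": 1, "tx": -0.035, "ty": 0.008, "tz": 0, "ax": 0, "ay": 0, "az": 0},
    {"claw": 1, "tx": -0.035, "ty": 0.008, "tz": 0, "ax": 0, "ay": 0, "az": 0},
    {"claw": 1, "tx": -0.035, "ty": 0.008, "tz": 0, "ax": 0, "ay": 0, "az": 0},
    {"claw": 1, "tx": -0.035, "ty": 0.008, "tz": 0, "ax": 0, "ay": 0, "az": 0},
  ],
)

```text
clock: 5.37
tcp_pos: [0.4293, 0.0703, 0.3228]
orientation: [-2.214, -2.228, -0.002]
contact_force: [0.6, -0.9, -1.0]
grip_width: 0.0331
gripper_force: 30.6
```

>>> arm_command(
  plan=[
    {"claw": 1, "tx": -0.03, "ty": 0.008, "tz": 0, "ax": 0, "ay": 0, "az": 0},
    {"claw": 1, "tx": -0.03, "ty": 0.008, "tz": 0, "ax": 0, "ay": 0, "az": 0},
    {"claw": 1, "tx": -0.03, "ty": 0.008, "tz": 0, "ax": 0, "ay": 0, "az": 0},
    {"claw": 1, "tx": -0.025, "ty": 0.007, "tz": 0, "ax": 0, "ay": 0, "az": 0},
    {"claw": 1, "tx": -0.013, "ty": 0, "tz": 0.02, "ax": 0, "ay": 0, "az": 0},
    {"claw": 1, "tx": 0, "ty": 0, "tz": 0.03, "ax": 0, "ay": 0, "az": 0},
    {"claw": 1, "tx": 0, "ty": 0, "tz": 0.02, "ax": 0, "ay": 0, "az": 0},
    {"claw": 1, "tx": 0, "ty": 0, "tz": 0, "ax": 0, "ay": 0, "az": 0},
    {"claw": 1, "tx": 0, "ty": 0, "tz": 0, "ax": 0, "ay": 0, "az": 0},
    {"claw": 1, "tx": 0, "ty": 0, "tz": 0, "ax": 0, "ay": 0, "az": 0},
  ],
)

```text
clock: 6.2
tcp_pos: [0.4617, -0.0558, 0.2533]
orientation: [2.214, 2.228, 0.002]
contact_force: [0.4, 0.0, -0.6]
grip_width: 0.033
gripper_force: 30.5
```

Run:
```python
from h import *
im,m,T=snap('wrist','pics/w2.png')
o=r.get_obs(); print(o['tcp_pos'],o['orientation'])
for n in ['rack_yellow','bottle_yellow_mid']: print([(W(T,d['location']).round(3).tolist(),round(d['confidence'],2)) for d in r.tip_of(n,'wrist')])
```

```text
[ 0.46184766 -0.05565564  0.25354714] [2.21347403 2.22750012 0.003018  ]
[]
[([0.467, -0.054, 0.099], 0.84)]
```

View pics/w2.png

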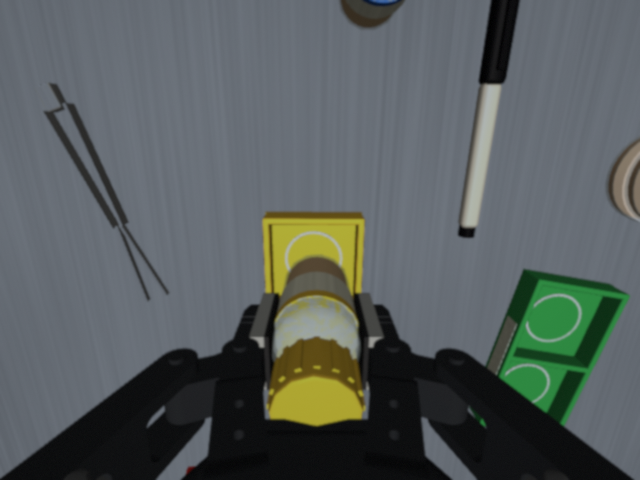

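The yellow rack's place circle is at (314,258), below the held bottle, with rack edges at u=264–363. I'll measure the circle.

Run:
```python
from h import *
m,T=cam('wrist')
for u,v,z in [(285,255,.004),(342,255,.004),(314,232,.004),(264,213,.018),(363,213,.018)]: print(ray(m,T,u,v,z).round(4))
im=cv2.imread('pics/w2.png')
for u,v in [(520,318,),(555,318),(583,318),(553,293),(553,342)]: print(ray(m,T,u,v,.004).round(4))
```

```text
[ 0.4415 -0.0585  0.004 ]
[ 0.4793 -0.0582  0.004 ]
[ 0.4606 -0.0424  0.004 ]
[ 0.4307 -0.0265  0.018 ]
[ 0.4899 -0.0262  0.018 ]
[ 0.6063 -0.1049  0.004 ]
[ 0.6309 -0.1047  0.004 ]
[ 0.6506 -0.1046  0.004 ]
[ 0.6253 -0.0852  0.004 ]
[ 0.6337 -0.1243  0.004 ]
```

>>> arm_command(
  plan=[
    {"claw": 1, "tx": -0.0025, "ty": -0.001, "tz": 0.015, "ax": 0, "ay": 0, "az": 0},
    {"claw": 1, "tx": 0, "ty": 0, "tz": 0.015, "ax": 0, "ay": 0, "az": 0},
    {"claw": 1, "tx": 0, "ty": 0, "tz": 0.01, "ax": 0, "ay": 0, "az": 0},
    {"claw": 1, "tx": 0, "ty": 0, "tz": 0.005, "ax": 0, "ay": 0, "az": 0},
    {"claw": 1, "tx": 0, "ty": 0, "tz": 0.001, "ax": 0, "ay": 0, "az": 0},
    {"claw": 1, "tx": 0, "ty": 0, "tz": 0, "ax": 0, "ay": 0, "az": 0},
    {"claw": 0, "tx": 0, "ty": 0, "tz": 0, "ax": 0, "ay": 0, "az": 0},
    {"claw": 0, "tx": 0, "ty": 0, "tz": 0, "ax": 0, "ay": 0, "az": 0},
    {"claw": 0, "tx": 0, "ty": 0, "tz": 0, "ax": 0, "ay": 0, "az": 0},
    {"claw": 0, "tx": 0, "ty": 0, "tz": 0, "ax": 0, "ay": 0, "az": 0},
  ],
)

```text
clock: 7.18
tcp_pos: [0.4604, -0.0582, 0.2064]
orientation: [2.215, 2.228, 0.001]
contact_force: [0.4, 0.4, 0.5]
grip_width: 0.0793
gripper_force: 0.0
```

>>> arm_command(
  plan=[
    {"claw": 0, "tx": 0, "ty": 0, "tz": -0.015, "ax": 0, "ay": 0, "az": 0},
    {"claw": 0, "tx": 0, "ty": 0, "tz": -0.035, "ax": 0, "ay": 0, "az": 0},
    {"claw": 0, "tx": 0, "ty": 0, "tz": -0.04, "ax": 0, "ay": 0, "az": 0},
    {"claw": 0, "tx": 0.012, "ty": 0, "tz": -0.01, "ax": 0, "ay": 0, "az": 0},
    {"claw": 0, "tx": 0.035, "ty": 0.007, "tz": 0, "ax": 0, "ay": 0, "az": 0},
    {"claw": 0, "tx": 0.035, "ty": 0.007, "tz": 0, "ax": 0, "ay": 0, "az": 0},
    {"claw": 0, "tx": 0.035, "ty": 0.007, "tz": 0, "ax": 0, "ay": 0, "az": 0},
    {"claw": 0, "tx": 0.035, "ty": 0.007, "tz": 0, "ax": 0, "ay": 0, "az": 0},
    {"claw": 0, "tx": 0, "ty": 0, "tz": 0, "ax": 0, "ay": 0, "az": 0},
    {"claw": 0, "tx": 0, "ty": 0, "tz": 0, "ax": 0, "ay": 0, "az": 0},
  ],
)

```text
clock: 8.02
tcp_pos: [0.4875, 0.0963, 0.3061]
orientation: [2.209, 2.233, 0.0]
contact_force: [-0.9, -0.1, 0.1]
grip_width: 0.0854
gripper_force: 0.0
```

```bash
cat > look.py <<'E'
from h import *
import sys
c=sys.argv[1]
im,m,T=snap('wrist','pics/w_%s.png'%c)
o=r.get_obs(); print(o['tcp_pos'],o['orientation'])
n,l,st,ce=cv2.connectedComponentsWithStats(mask(im,c))
for i in range(1,n):
    if st[i][4]>80: print(st[i],ce[i].round(),ray(m,T,*ce[i],.083).round(4))
print([(W(T,d['location']).round(3).tolist(),round(d['confidence'],2)) for d in r.tip_of('bottle_%s_mid'%c,'wrist')])
E
python3 look.py blue
python3 - <<'E'
from h import *
im,m,T=snap('scene','pics/s1.png')
print([(W(T,d['location']).round(3).tolist(),round(d['confidence'],2)) for d in r.tip_of('bottle_yellow_mid','scene')])
E
```

```text
[0.48721435 0.09436391 0.30603921] [ 2.21277074e+00  2.22991800e+00 -8.86537305e-04]
[ 295  250   49   53 1996] [319. 277.] [0.4891 0.0894 0.083 ]
[]
[([0.462, -0.064, 0.05], 0.83), ([0.342, 0.205, 0.047], 0.48)]
```

View pics/s1.png

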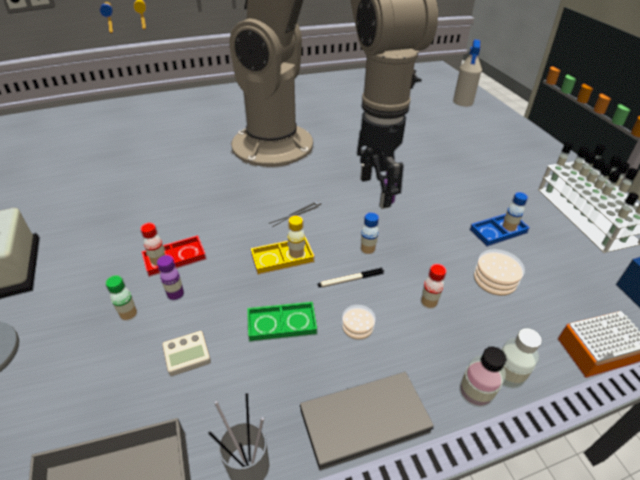

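Yellow stands upright in its place at (296,235). Now blue.

>>> arm_command(
  plan=[
    {"claw": 0, "tx": -0.003, "ty": 0.0015, "tz": 0.025, "ax": 0, "ay": 0, "az": 0},
    {"claw": 0, "tx": 0, "ty": 0, "tz": 0.03, "ax": 0, "ay": 0, "az": 0},
    {"claw": 0, "tx": 0, "ty": 0, "tz": 0.03, "ax": 0, "ay": 0, "az": 0},
    {"claw": 0, "tx": 0, "ty": 0, "tz": 0.018, "ax": 0, "ay": 0, "az": 0},
    {"claw": 0, "tx": 0, "ty": 0, "tz": 0, "ax": 0, "ay": 0, "az": 0},
    {"claw": 1, "tx": 0, "ty": 0, "tz": 0, "ax": 0, "ay": 0, "az": 0},
    {"claw": 1, "tx": 0, "ty": 0, "tz": 0, "ax": 0, "ay": 0, "az": 0},
    {"claw": 1, "tx": 0, "ty": 0, "tz": 0, "ax": 0, "ay": 0, "az": 0},
    {"claw": 1, "tx": 0, "ty": 0, "tz": 0, "ax": 0, "ay": 0, "az": 0},
    {"claw": 1, "tx": 0, "ty": 0, "tz": 0, "ax": 0, "ay": 0, "az": 0},
  ],
)

```text
clock: 9.05
tcp_pos: [0.4894, 0.091, 0.2045]
orientation: [2.214, 2.228, 0.003]
contact_force: [-1.8, 0.4, 7.6]
grip_width: 0.0329
gripper_force: 29.2
```

>>> arm_command(
  plan=[
    {"claw": 1, "tx": 0, "ty": 0, "tz": -0.02, "ax": 0, "ay": 0, "az": 0},
    {"claw": 1, "tx": 0, "ty": 0, "tz": -0.035, "ax": 0, "ay": 0, "az": 0},
    {"claw": 1, "tx": 0, "ty": 0, "tz": -0.04, "ax": 0, "ay": 0, "az": 0},
    {"claw": 1, "tx": 0.01, "ty": 0, "tz": -0.025, "ax": 0, "ay": 0, "az": 0},
    {"claw": 1, "tx": 0.025, "ty": 0.005, "tz": 0, "ax": 0, "ay": 0, "az": 0},
    {"claw": 1, "tx": 0.035, "ty": 0.006, "tz": 0, "ax": 0, "ay": 0, "az": 0},
    {"claw": 1, "tx": 0.035, "ty": 0.006, "tz": 0, "ax": 0, "ay": 0, "az": 0},
    {"claw": 1, "tx": 0.035, "ty": 0.006, "tz": 0, "ax": 0, "ay": 0, "az": 0},
    {"claw": 1, "tx": 0.035, "ty": 0.006, "tz": 0, "ax": 0, "ay": 0, "az": 0},
    {"claw": 1, "tx": 0.035, "ty": 0.006, "tz": 0, "ax": 0, "ay": 0, "az": 0},
  ],
)

```text
clock: 9.88
tcp_pos: [0.5224, 0.3029, 0.3239]
orientation: [-2.214, -2.228, -0.001]
contact_force: [0.8, 0.6, -1.3]
grip_width: 0.0329
gripper_force: 30.2
```

>>> arm_command(
  plan=[
    {"claw": 1, "tx": 0.03, "ty": 0, "tz": 0, "ax": 0, "ay": 0, "az": 0},
    {"claw": 1, "tx": 0.02, "ty": 0, "tz": 0, "ax": 0, "ay": 0, "az": 0},
    {"claw": 1, "tx": 0.01, "ty": 0, "tz": 0, "ax": 0, "ay": 0, "az": 0},
    {"claw": 1, "tx": 0.004, "ty": 0, "tz": 0, "ax": 0, "ay": 0, "az": 0},
    {"claw": 1, "tx": 0, "ty": 0, "tz": 0.02, "ax": 0, "ay": 0, "az": 0},
    {"claw": 1, "tx": 0, "ty": 0, "tz": 0.03, "ax": 0, "ay": 0, "az": 0},
    {"claw": 1, "tx": 0, "ty": 0, "tz": 0.02, "ax": 0, "ay": 0, "az": 0},
    {"claw": 1, "tx": 0, "ty": 0, "tz": 0, "ax": 0, "ay": 0, "az": 0},
    {"claw": 1, "tx": 0, "ty": 0, "tz": 0, "ax": 0, "ay": 0, "az": 0},
    {"claw": 1, "tx": 0, "ty": 0, "tz": 0, "ax": 0, "ay": 0, "az": 0},
  ],
)

```text
clock: 10.72
tcp_pos: [0.5232, 0.3641, 0.2548]
orientation: [2.216, 2.226, 0.003]
contact_force: [1.8, 0.3, -0.9]
grip_width: 0.033
gripper_force: 30.2
```

```bash
python3 look.py blue
```

```text
[0.52324408 0.36453232 0.25512476] [2.21582516 2.2261764  0.00410925]
[  251    88   119   207 15410] [313. 174.] [0.5218 0.4248 0.083 ]
[ 294  216   50   43 1718] [319. 237.] [0.524  0.3985 0.083 ]
[283 290  67  16 260] [315. 295.] [0.5227 0.3713 0.083 ]
[ 269  336   95   91 6922] [316. 384.] [0.5233 0.3234 0.083 ]
[]
```

View pics/w_blue.png

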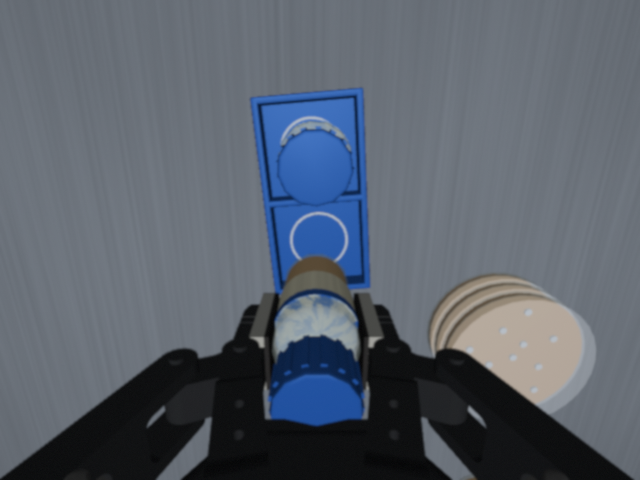

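Blue's free-place circle is at (319,238). The racked blue cap is at (315,168), and the rack corners are (252,98), (362,89) and (369,287).

Run:
```python
from h import *
m,T=cam('wrist')
print('circ',ray(m,T,319,239,.004),'cap',ray(m,T,315,168,.092))
for u,v in [(252,98),(362,89),(369,287)]: print(ray(m,T,u,v,.018).round(4))
```

```text
circ [0.52522496 0.37297329 0.004     ] cap [0.5223957  0.42893544 0.092     ]
[0.4879 0.458  0.018 ]
[0.5477 0.4629 0.018 ]
[0.5576 0.345  0.018 ]
```

>>> arm_command(
  plan=[
    {"claw": 1, "tx": 0.0085, "ty": 0.002, "tz": 0, "ax": 0, "ay": 0, "az": 0},
    {"claw": 1, "tx": 0, "ty": 0, "tz": 0.02, "ax": 0, "ay": 0, "az": 0},
    {"claw": 1, "tx": 0, "ty": 0, "tz": 0.015, "ax": 0, "ay": 0, "az": 0},
    {"claw": 1, "tx": 0, "ty": 0, "tz": 0.0085, "ax": 0, "ay": 0, "az": 0},
    {"claw": 1, "tx": 0, "ty": 0, "tz": 0.0035, "ax": 0, "ay": 0, "az": 0},
    {"claw": 1, "tx": 0, "ty": 0, "tz": 0, "ax": 0, "ay": 0, "az": 0},
    {"claw": 1, "tx": 0, "ty": 0, "tz": 0, "ax": 0, "ay": 0, "az": 0},
    {"claw": 0, "tx": 0, "ty": 0, "tz": 0, "ax": 0, "ay": 0, "az": 0},
    {"claw": 0, "tx": 0, "ty": 0, "tz": 0, "ax": 0, "ay": 0, "az": 0},
    {"claw": 0, "tx": 0, "ty": 0, "tz": 0, "ax": 0, "ay": 0, "az": 0},
  ],
)

```text
clock: 11.65
tcp_pos: [0.5243, 0.3736, 0.206]
orientation: [2.215, 2.228, -0.0]
contact_force: [-0.3, 0.9, -0.4]
grip_width: 0.0684
gripper_force: 0.0
```

>>> arm_command(
  plan=[
    {"claw": 0, "tx": 0, "ty": 0, "tz": 0, "ax": 0, "ay": 0, "az": 0},
    {"claw": 0, "tx": 0, "ty": 0, "tz": -0.025, "ax": 0, "ay": 0, "az": 0},
    {"claw": 0, "tx": 0, "ty": 0, "tz": -0.035, "ax": 0, "ay": 0, "az": 0},
    {"claw": 0, "tx": 0, "ty": 0, "tz": -0.04, "ax": 0, "ay": 0, "az": 0},
    {"claw": 0, "tx": -0.03, "ty": 0.018, "tz": 0, "ax": 0, "ay": 0, "az": 0},
    {"claw": 0, "tx": -0.03, "ty": 0.018, "tz": 0, "ax": 0, "ay": 0, "az": 0},
    {"claw": 0, "tx": -0.03, "ty": 0.018, "tz": 0, "ax": 0, "ay": 0, "az": 0},
    {"claw": 0, "tx": -0.03, "ty": 0.018, "tz": 0, "ax": 0, "ay": 0, "az": 0},
    {"claw": 0, "tx": -0.03, "ty": 0.018, "tz": 0, "ax": 0, "ay": 0, "az": 0},
    {"claw": 0, "tx": -0.03, "ty": 0.018, "tz": 0, "ax": 0, "ay": 0, "az": 0},
  ],
)

```text
clock: 12.48
tcp_pos: [0.6339, 0.1927, 0.3061]
orientation: [2.215, 2.228, -0.0]
contact_force: [0.5, 1.0, -0.4]
grip_width: 0.0854
gripper_force: 0.0
```

>>> arm_command(
  plan=[
    {"claw": 0, "tx": -0.025, "ty": 0.015, "tz": 0, "ax": 0, "ay": 0, "az": 0},
    {"claw": 0, "tx": -0.02, "ty": 0.011, "tz": 0, "ax": 0, "ay": 0, "az": 0},
    {"claw": 0, "tx": 0, "ty": 0, "tz": 0, "ax": 0, "ay": 0, "az": 0},
    {"claw": 0, "tx": 0, "ty": 0, "tz": 0, "ax": 0, "ay": 0, "az": 0},
    {"claw": 0, "tx": 0, "ty": 0, "tz": 0, "ax": 0, "ay": 0, "az": 0},
    {"claw": 0, "tx": 0, "ty": 0, "tz": 0, "ax": 0, "ay": 0, "az": 0},
    {"claw": 0, "tx": 0, "ty": 0, "tz": 0, "ax": 0, "ay": 0, "az": 0},
    {"claw": 0, "tx": 0, "ty": 0, "tz": 0, "ax": 0, "ay": 0, "az": 0},
    {"claw": 0, "tx": 0, "ty": 0, "tz": 0, "ax": 0, "ay": 0, "az": 0},
    {"claw": 0, "tx": 0, "ty": 0, "tz": 0, "ax": 0, "ay": 0, "az": 0},
  ],
)

```text
clock: 13.32
tcp_pos: [0.6594, 0.15, 0.3062]
orientation: [-2.214, -2.229, -0.0]
contact_force: [-0.5, -0.5, -0.8]
grip_width: 0.0855
gripper_force: 0.0
```

```bash
python3 look.py red
python3 - <<'E'
from h import *
im,m,T=snap('scene','pics/s2.png')
for n in ['bottle_blue_mid','racked_blue_mid']: print([(W(T,d['location']).round(3).tolist(),round(d['confidence'],2)) for d in r.tip_of(n,'scene')])
E
```

```text
[0.65939339 0.14976776 0.30622835] [-2.21423846e+00 -2.22848630e+00 -1.10831492e-04]
[ 293  248   48   53 2019] [316. 274.] [0.6592 0.1447 0.083 ]
[([0.661, 0.148, 0.044], 0.63)]
[([0.526, 0.375, 0.048], 0.68), ([0.392, -0.304, -0.0], 0.19)]
[([0.522, 0.43, 0.054], 0.62)]
```

View pics/s2.png

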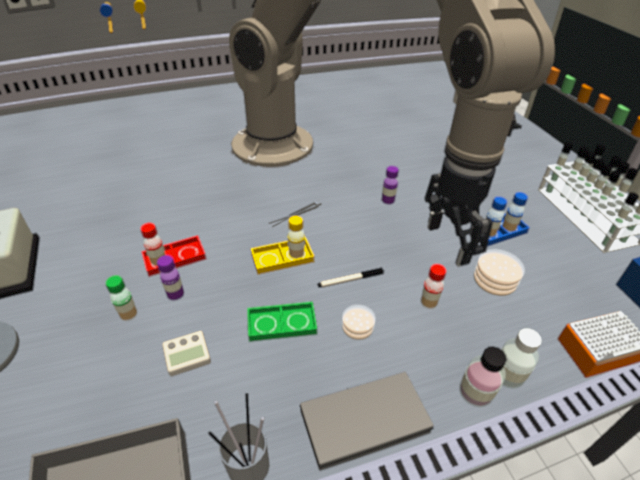

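Both blue bottles stand racked at (497,215) and (516,212). Now red at (0.659, 0.146).

>>> arm_command(
  plan=[
    {"claw": 0, "tx": -0.0035, "ty": 0, "tz": 0.025, "ax": 0, "ay": 0, "az": 0},
    {"claw": 0, "tx": 0, "ty": 0, "tz": 0.03, "ax": 0, "ay": 0, "az": 0},
    {"claw": 0, "tx": 0, "ty": 0, "tz": 0.03, "ax": 0, "ay": 0, "az": 0},
    {"claw": 0, "tx": 0, "ty": 0, "tz": 0.018, "ax": 0, "ay": 0, "az": 0},
    {"claw": 0, "tx": 0, "ty": 0, "tz": 0, "ax": 0, "ay": 0, "az": 0},
    {"claw": 1, "tx": 0, "ty": 0, "tz": 0, "ax": 0, "ay": 0, "az": 0},
    {"claw": 1, "tx": 0, "ty": 0, "tz": 0, "ax": 0, "ay": 0, "az": 0},
    {"claw": 1, "tx": 0, "ty": 0, "tz": 0, "ax": 0, "ay": 0, "az": 0},
    {"claw": 1, "tx": 0, "ty": 0, "tz": 0, "ax": 0, "ay": 0, "az": 0},
    {"claw": 1, "tx": 0, "ty": 0, "tz": 0, "ax": 0, "ay": 0, "az": 0},
  ],
)

```text
clock: 14.4
tcp_pos: [0.6602, 0.146, 0.2049]
orientation: [2.214, 2.227, 0.004]
contact_force: [-1.8, -0.1, 4.5]
grip_width: 0.0329
gripper_force: 29.4
```

>>> arm_command(
  plan=[
    {"claw": 1, "tx": 0, "ty": 0, "tz": -0.02, "ax": 0, "ay": 0, "az": 0},
    {"claw": 1, "tx": 0, "ty": 0, "tz": -0.035, "ax": 0, "ay": 0, "az": 0},
    {"claw": 1, "tx": 0, "ty": 0, "tz": -0.04, "ax": 0, "ay": 0, "az": 0},
    {"claw": 1, "tx": 0, "ty": 0, "tz": -0.025, "ax": 0, "ay": 0, "az": 0},
    {"claw": 1, "tx": -0.018, "ty": -0.012, "tz": 0, "ax": 0, "ay": 0, "az": 0},
    {"claw": 1, "tx": -0.026, "ty": -0.0165, "tz": 0, "ax": 0, "ay": 0, "az": 0},
    {"claw": 1, "tx": -0.026, "ty": -0.0165, "tz": 0, "ax": 0, "ay": 0, "az": 0},
    {"claw": 1, "tx": -0.026, "ty": -0.0165, "tz": 0, "ax": 0, "ay": 0, "az": 0},
    {"claw": 1, "tx": -0.026, "ty": -0.0165, "tz": 0, "ax": 0, "ay": 0, "az": 0},
    {"claw": 1, "tx": -0.026, "ty": -0.0165, "tz": 0, "ax": 0, "ay": 0, "az": 0},
  ],
)

```text
clock: 15.23
tcp_pos: [0.5649, -0.0038, 0.3237]
orientation: [2.215, 2.228, 0.001]
contact_force: [0.3, -0.5, -0.7]
grip_width: 0.0331
gripper_force: 30.1
```

>>> arm_command(
  plan=[
    {"claw": 1, "tx": -0.026, "ty": -0.0165, "tz": 0, "ax": 0, "ay": 0, "az": 0},
    {"claw": 1, "tx": -0.026, "ty": -0.0165, "tz": 0, "ax": 0, "ay": 0, "az": 0},
    {"claw": 1, "tx": -0.026, "ty": -0.0165, "tz": 0, "ax": 0, "ay": 0, "az": 0},
    {"claw": 1, "tx": -0.026, "ty": -0.0165, "tz": 0, "ax": 0, "ay": 0, "az": 0},
    {"claw": 1, "tx": -0.026, "ty": -0.0165, "tz": 0, "ax": 0, "ay": 0, "az": 0},
    {"claw": 1, "tx": -0.026, "ty": -0.0165, "tz": 0, "ax": 0, "ay": 0, "az": 0},
    {"claw": 1, "tx": -0.026, "ty": -0.0165, "tz": 0, "ax": 0, "ay": 0, "az": 0},
    {"claw": 1, "tx": -0.026, "ty": -0.0165, "tz": 0, "ax": 0, "ay": 0, "az": 0},
    {"claw": 1, "tx": -0.026, "ty": -0.0165, "tz": 0, "ax": 0, "ay": 0, "az": 0},
    {"claw": 1, "tx": -0.02, "ty": -0.012, "tz": 0, "ax": 0, "ay": 0, "az": 0},
  ],
)

```text
clock: 16.07
tcp_pos: [0.405, -0.2596, 0.3238]
orientation: [2.217, 2.225, 0.001]
contact_force: [-0.2, -0.6, -1.5]
grip_width: 0.033
gripper_force: 30.1
```

>>> arm_command(
  plan=[
    {"claw": 1, "tx": -0.007, "ty": -0.008, "tz": 0, "ax": 0, "ay": 0, "az": 0},
    {"claw": 1, "tx": 0, "ty": 0, "tz": 0, "ax": 0, "ay": 0, "az": 0},
    {"claw": 1, "tx": 0, "ty": 0, "tz": 0.02, "ax": 0, "ay": 0, "az": 0},
    {"claw": 1, "tx": 0, "ty": 0, "tz": 0.03, "ax": 0, "ay": 0, "az": 0},
    {"claw": 1, "tx": 0, "ty": 0, "tz": 0.01, "ax": 0, "ay": 0, "az": 0},
    {"claw": 1, "tx": 0, "ty": 0, "tz": 0, "ax": 0, "ay": 0, "az": 0},
    {"claw": 1, "tx": 0, "ty": 0, "tz": 0, "ax": 0, "ay": 0, "az": 0},
    {"claw": 1, "tx": 0, "ty": 0, "tz": 0, "ax": 0, "ay": 0, "az": 0},
    {"claw": 1, "tx": 0, "ty": 0, "tz": 0, "ax": 0, "ay": 0, "az": 0},
    {"claw": 1, "tx": 0, "ty": 0, "tz": 0, "ax": 0, "ay": 0, "az": 0},
  ],
)

```text
clock: 16.9
tcp_pos: [0.3994, -0.2647, 0.2642]
orientation: [2.213, 2.227, 0.002]
contact_force: [-0.2, -0.3, -0.5]
grip_width: 0.033
gripper_force: 30.1
```

```bash
python3 look.py red
```

```text
[ 0.39934937 -0.26470485  0.26402936] [2.21367704e+00 2.22719952e+00 1.41548881e-03]
[ 248  213  102   84 3697] [294. 245.] [ 0.389  -0.2375  0.083 ]
[278 239  46  38 836] [296. 253.] [ 0.3903 -0.2414  0.083 ]
[274 289  85  38 817] [316. 303.] [ 0.3991 -0.2665  0.083 ]
[ 269  336   96   91 7029] [316. 383.] [ 0.3998 -0.3134  0.083 ]
[([0.4, -0.263, 0.105], 0.7)]
```

View pics/w_red.png

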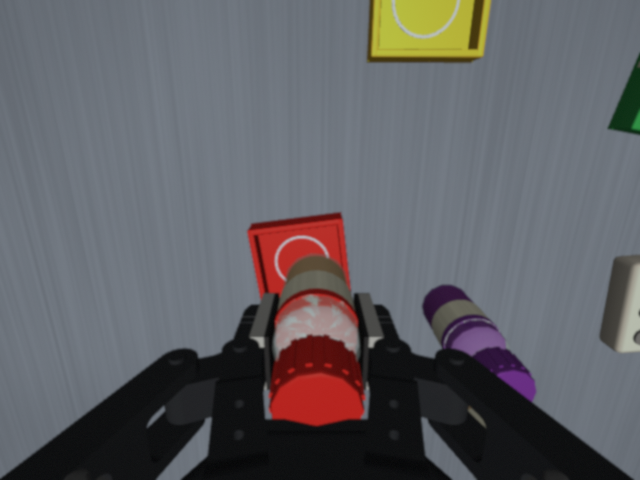

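Red's rack corners are (250,229) and (341,215). The circle spans u 274–330 with its top at v=235.

Run:
```python
from h import *
m,T=cam('wrist')
a,b=[ray(m,T,u,v,.018)[:2] for u,v in [(250,229),(341,215)]]
d=(b-a)/np.linalg.norm(b-a); print(a,b,np.linalg.norm(b-a),np.degrees(np.arctan2(d[1],d[0])),(a+b)/2-.031*np.array([-d[1],d[0]]))
t=ray(m,T,300,235,.004)[:2]; l=ray(m,T,274,262,.004); R_=ray(m,T,330,262,.004); print(t,l,R_)
```

```text
[ 0.35694193 -0.24888829] [ 0.41469013 -0.23936845] 0.05852761954240318 9.361061552402807 [ 0.39085835 -0.27471554]
[ 0.38814894 -0.25705926] [ 0.3697813  -0.27696999  0.004     ] [ 0.40900765 -0.27674338  0.004     ]
```

>>> arm_command(
  plan=[
    {"claw": 1, "tx": -0.0102, "ty": -0.0093, "tz": 0, "ax": 0, "ay": 0, "az": 0},
    {"claw": 1, "tx": 0, "ty": 0, "tz": 0.02, "ax": 0, "ay": 0, "az": 0},
    {"claw": 1, "tx": 0, "ty": 0, "tz": 0.02, "ax": 0, "ay": 0, "az": 0},
    {"claw": 1, "tx": 0, "ty": 0, "tz": 0.011, "ax": 0, "ay": 0, "az": 0},
    {"claw": 1, "tx": 0, "ty": 0, "tz": 0.004, "ax": 0, "ay": 0, "az": 0},
    {"claw": 1, "tx": 0, "ty": 0, "tz": 0.001, "ax": 0, "ay": 0, "az": 0},
    {"claw": 1, "tx": 0, "ty": 0, "tz": 0, "ax": 0, "ay": 0, "az": 0},
    {"claw": 0, "tx": 0, "ty": 0, "tz": 0, "ax": 0, "ay": 0, "az": 0},
    {"claw": 0, "tx": 0, "ty": 0, "tz": 0, "ax": 0, "ay": 0, "az": 0},
    {"claw": 0, "tx": 0, "ty": 0, "tz": 0, "ax": 0, "ay": 0, "az": 0},
  ],
)

```text
clock: 17.83
tcp_pos: [0.39, -0.275, 0.2075]
orientation: [2.214, 2.228, 0.0]
contact_force: [0.1, -0.1, -0.1]
grip_width: 0.0679
gripper_force: 0.0
```

>>> arm_command(
  plan=[
    {"claw": 0, "tx": 0, "ty": 0, "tz": 0, "ax": 0, "ay": 0, "az": 0},
    {"claw": 0, "tx": 0, "ty": 0, "tz": -0.025, "ax": 0, "ay": 0, "az": 0},
    {"claw": 0, "tx": 0, "ty": 0, "tz": -0.035, "ax": 0, "ay": 0, "az": 0},
    {"claw": 0, "tx": 0, "ty": 0, "tz": -0.04, "ax": 0, "ay": 0, "az": 0},
    {"claw": 0, "tx": -0.024, "ty": 0.025, "tz": 0, "ax": 0, "ay": 0, "az": 0},
    {"claw": 0, "tx": -0.024, "ty": 0.025, "tz": 0, "ax": 0, "ay": 0, "az": 0},
    {"claw": 0, "tx": -0.024, "ty": 0.025, "tz": 0, "ax": 0, "ay": 0, "az": 0},
    {"claw": 0, "tx": -0.024, "ty": 0.025, "tz": 0, "ax": 0, "ay": 0, "az": 0},
    {"claw": 0, "tx": -0.024, "ty": 0.025, "tz": 0, "ax": 0, "ay": 0, "az": 0},
    {"claw": 0, "tx": 0, "ty": 0, "tz": 0, "ax": 0, "ay": 0, "az": 0},
  ],
)

```text
clock: 18.67
tcp_pos: [0.5194, -0.3972, 0.3073]
orientation: [2.21, 2.225, -0.002]
contact_force: [-0.1, 0.1, 0.5]
grip_width: 0.0851
gripper_force: 0.0
```

```bash
sleep 0; python3 look.py green
python3 - <<'E'
from h import *
im,m,T=snap('scene','pics/s3.png')
for n in ['bottle_red_mid','racked_red_mid']: print([(W(T,d['location']).round(3).tolist(),round(d['confidence'],2)) for d in r.tip_of(n,'scene')])
E
```

```text
[ 0.51725067 -0.39574488  0.30679787] [ 2.21320620e+00  2.22712497e+00 -2.04805070e-03]
[ 292  241   48   52 1912] [315. 267.] [ 0.519  -0.3995  0.083 ]
[([0.517, -0.398, 0.047], 0.56)]
[([0.389, -0.273, 0.056], 0.83)]
[([0.397, -0.336, 0.049], 0.86), ([0.496, -0.308, 0.047], 0.58)]
```

View pics/s3.png

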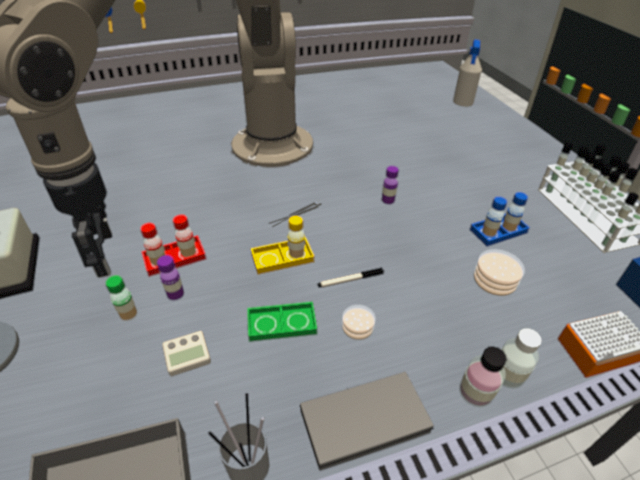

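Red is racked upright at (184,236). Now green.

>>> arm_command(
  plan=[
    {"claw": 0, "tx": -0.002, "ty": 0.001, "tz": 0.025, "ax": 0, "ay": 0, "az": 0},
    {"claw": 0, "tx": 0, "ty": 0, "tz": 0.03, "ax": 0, "ay": 0, "az": 0},
    {"claw": 0, "tx": 0, "ty": 0, "tz": 0.03, "ax": 0, "ay": 0, "az": 0},
    {"claw": 0, "tx": 0, "ty": 0, "tz": 0.0185, "ax": 0, "ay": 0, "az": 0},
    {"claw": 0, "tx": 0, "ty": 0, "tz": 0, "ax": 0, "ay": 0, "az": 0},
    {"claw": 1, "tx": 0, "ty": 0, "tz": 0, "ax": 0, "ay": 0, "az": 0},
    {"claw": 1, "tx": 0, "ty": 0, "tz": 0, "ax": 0, "ay": 0, "az": 0},
    {"claw": 1, "tx": 0, "ty": 0, "tz": 0, "ax": 0, "ay": 0, "az": 0},
    {"claw": 1, "tx": 0, "ty": 0, "tz": 0, "ax": 0, "ay": 0, "az": 0},
    {"claw": 1, "tx": 0, "ty": 0, "tz": 0, "ax": 0, "ay": 0, "az": 0},
  ],
)

```text
clock: 19.75
tcp_pos: [0.5171, -0.3965, 0.2054]
orientation: [2.213, 2.226, 0.001]
contact_force: [-0.1, 0.6, 5.7]
grip_width: 0.0331
gripper_force: 30.2
```

>>> arm_command(
  plan=[
    {"claw": 1, "tx": 0, "ty": 0, "tz": -0.02, "ax": 0, "ay": 0, "az": 0},
    {"claw": 1, "tx": 0, "ty": 0, "tz": -0.035, "ax": 0, "ay": 0, "az": 0},
    {"claw": 1, "tx": 0, "ty": 0, "tz": -0.04, "ax": 0, "ay": 0, "az": 0},
    {"claw": 1, "tx": 0, "ty": 0, "tz": -0.025, "ax": 0, "ay": 0, "az": 0},
    {"claw": 1, "tx": 0.03, "ty": 0.013, "tz": 0, "ax": 0, "ay": 0, "az": 0},
    {"claw": 1, "tx": 0.03, "ty": 0.013, "tz": 0, "ax": 0, "ay": 0, "az": 0},
    {"claw": 1, "tx": 0.03, "ty": 0.013, "tz": 0, "ax": 0, "ay": 0, "az": 0},
    {"claw": 1, "tx": 0.03, "ty": 0.013, "tz": 0, "ax": 0, "ay": 0, "az": 0},
    {"claw": 1, "tx": 0.03, "ty": 0.013, "tz": 0, "ax": 0, "ay": 0, "az": 0},
    {"claw": 1, "tx": 0.03, "ty": 0.013, "tz": 0, "ax": 0, "ay": 0, "az": 0},
  ],
)

```text
clock: 20.58
tcp_pos: [0.5937, -0.2141, 0.3242]
orientation: [2.215, 2.228, 0.001]
contact_force: [0.6, -0.8, -1.3]
grip_width: 0.033
gripper_force: 30.1
```

>>> arm_command(
  plan=[
    {"claw": 1, "tx": 0.03, "ty": 0.013, "tz": 0, "ax": 0, "ay": 0, "az": 0},
    {"claw": 1, "tx": 0.0245, "ty": 0.011, "tz": 0, "ax": 0, "ay": 0, "az": 0},
    {"claw": 1, "tx": 0, "ty": 0, "tz": 0, "ax": 0, "ay": 0, "az": 0},
    {"claw": 1, "tx": 0, "ty": 0, "tz": 0.02, "ax": 0, "ay": 0, "az": 0},
    {"claw": 1, "tx": 0, "ty": 0, "tz": 0.03, "ax": 0, "ay": 0, "az": 0},
    {"claw": 1, "tx": 0, "ty": 0, "tz": 0.015, "ax": 0, "ay": 0, "az": 0},
    {"claw": 1, "tx": 0, "ty": 0, "tz": 0, "ax": 0, "ay": 0, "az": 0},
    {"claw": 1, "tx": 0, "ty": 0, "tz": 0, "ax": 0, "ay": 0, "az": 0},
    {"claw": 1, "tx": 0, "ty": 0, "tz": 0, "ax": 0, "ay": 0, "az": 0},
    {"claw": 1, "tx": 0, "ty": 0, "tz": 0, "ax": 0, "ay": 0, "az": 0},
  ],
)

```text
clock: 21.42
tcp_pos: [0.6176, -0.1616, 0.2604]
orientation: [2.214, 2.226, 0.002]
contact_force: [-0.2, 0.9, -1.2]
grip_width: 0.0333
gripper_force: 30.1
```

```bash
python3 look.py green
```

```text
[ 0.61759477 -0.16146897  0.26029197] [2.21354314 2.22631199 0.00242717]
[  265   101   132   197 11019] [328. 188.] [ 0.6225 -0.1078  0.083 ]
[ 308  135   52   54 2165] [333. 162.] [ 0.6244 -0.0968  0.083 ]
[ 293  225   48   37 1340] [317. 243.] [ 0.6178 -0.132   0.083 ]
[279 294  72  21 281] [317. 300.] [ 0.6179 -0.1597  0.083 ]
[ 267  340   94   87 6415] [314. 386.] [ 0.6167 -0.2084  0.083 ]
[([0.616, -0.16, 0.098], 0.77)]
```

View pics/w_green.png

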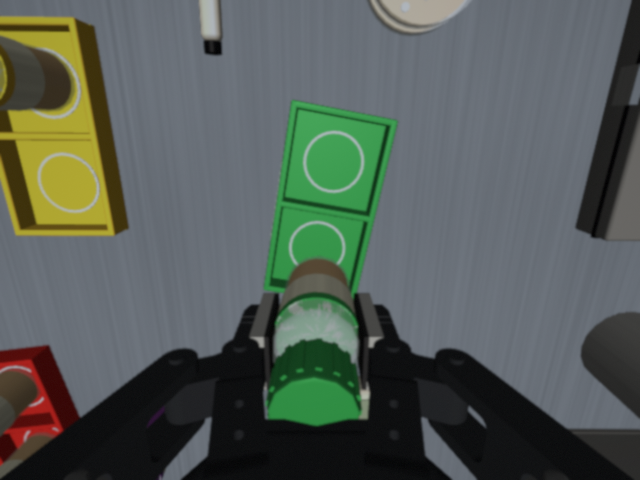

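Run:
```python
from h import *
m,T=cam('wrist')
print(ray(m,T,317,247,.004),ray(m,T,334,161,.004))
```

```text
[ 0.61834256 -0.16101569  0.004     ] [ 0.62862816 -0.10374503  0.004     ]
```

The green near-place circle at (317,247) maps to (0.618, -0.161), which is right under the bottle.

>>> arm_command(
  plan=[
    {"claw": 1, "tx": 0, "ty": 0.0005, "tz": 0.015, "ax": 0, "ay": 0, "az": 0},
    {"claw": 1, "tx": 0, "ty": 0, "tz": 0.02, "ax": 0, "ay": 0, "az": 0},
    {"claw": 1, "tx": 0, "ty": 0, "tz": 0.011, "ax": 0, "ay": 0, "az": 0},
    {"claw": 1, "tx": 0, "ty": 0, "tz": 0.004, "ax": 0, "ay": 0, "az": 0},
    {"claw": 1, "tx": 0, "ty": 0, "tz": 0.0015, "ax": 0, "ay": 0, "az": 0},
    {"claw": 1, "tx": 0, "ty": 0, "tz": 0, "ax": 0, "ay": 0, "az": 0},
    {"claw": 1, "tx": 0, "ty": 0, "tz": 0, "ax": 0, "ay": 0, "az": 0},
    {"claw": 0, "tx": 0, "ty": 0, "tz": 0, "ax": 0, "ay": 0, "az": 0},
    {"claw": 0, "tx": 0, "ty": 0, "tz": 0, "ax": 0, "ay": 0, "az": 0},
    {"claw": 0, "tx": 0, "ty": 0, "tz": 0, "ax": 0, "ay": 0, "az": 0},
  ],
)

```text
clock: 22.35
tcp_pos: [0.6175, -0.1611, 0.2068]
orientation: [-2.215, -2.228, 0.0]
contact_force: [-0.6, -0.2, 0.2]
grip_width: 0.0681
gripper_force: 0.0
```

>>> arm_command(
  plan=[
    {"claw": 0, "tx": 0, "ty": 0, "tz": 0, "ax": 0, "ay": 0, "az": 0},
    {"claw": 0, "tx": 0, "ty": 0, "tz": -0.025, "ax": 0, "ay": 0, "az": 0},
    {"claw": 0, "tx": 0, "ty": 0, "tz": -0.035, "ax": 0, "ay": 0, "az": 0},
    {"claw": 0, "tx": 0, "ty": 0, "tz": -0.04, "ax": 0, "ay": 0, "az": 0},
    {"claw": 0, "tx": 0, "ty": 0, "tz": -0.03, "ax": 0, "ay": 0, "az": 0},
    {"claw": 0, "tx": 0, "ty": 0, "tz": -0.03, "ax": 0, "ay": 0, "az": 0},
    {"claw": 0, "tx": 0, "ty": 0, "tz": 0, "ax": 0, "ay": 0, "az": 0},
    {"claw": 0, "tx": 0, "ty": 0, "tz": 0, "ax": 0, "ay": 0, "az": 0},
    {"claw": 0, "tx": 0, "ty": 0, "tz": 0, "ax": 0, "ay": 0, "az": 0},
    {"claw": 0, "tx": 0, "ty": 0, "tz": 0, "ax": 0, "ay": 0, "az": 0},
  ],
)

```text
clock: 23.18
tcp_pos: [0.6171, -0.1606, 0.3655]
orientation: [-2.213, -2.227, 0.003]
contact_force: [-0.6, 0.1, -1.2]
grip_width: 0.0852
gripper_force: 0.0
```

Run:
```python
from h import *
im,m,T=snap('scene','pics/s4.png')
for c in NOM: print(c,[(W(T,d['location']).round(3).tolist(),round(d['confidence'],2)) for d in r.tip_of(f'bottle_{c}_mid','scene')])
```

```text
blue [([0.524, 0.374, 0.049], 0.9)]
red [([0.392, -0.274, 0.054], 0.78), ([0.393, -0.303, -0.001], 0.61)]
yellow [([0.46, -0.061, 0.052], 0.7), ([0.343, 0.207, 0.047], 0.6), ([0.39, -0.274, 0.054], 0.25)]
green [([0.615, -0.161, 0.048], 0.77)]
```

View pics/s4.png

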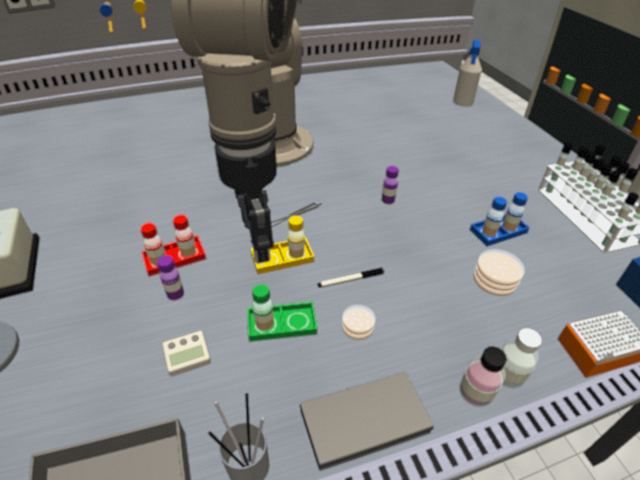

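All four bottles stand upright in their racks: green (263,310), yellow (296,237), red (184,236) and blue (497,215). The gripper is clear.

```bash
python3 -c "
from bench import r
print(r.hand_in())"
```

```text
the job is handed in; nothing more can be done
None
```

I sorted all four loose bottles: each stands upright in a free place of the rack matching its cap, the two already-racked bottles are still in their places, and the job is handed in (no verdict was returned).

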